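# Line up the quarter-turn fastener and hold the amplifier's access panel shut

### The job

The blue access panel on top of the bench amplifier stands proud of its frame, because its red quarter-turn fastener sits across its slot. Turn the red wing clockwise, seen from above, until it lines up with the yellow marks, then press the panel down until it is flush with its frame and finish while still holding it pressed there with the gripper (its springs push it up again if you let go). Leave the flask, the jar and the tip box beside the amplifier where they stand.

Things in the scene. Friction and masses are not known exactly. Their poses are not given: they have to be found in the camera images.
- amplifier: Fixed grey bench amplifier, 240 (x) x 310 (y) mm, flat grey deck on top 106 mm above the bench, black vent lines on the deck's -y side. Origin: centre of its underside on the bench; z up, -x is the front with the connectors.
- frame_top (a point): Centre of the opening of the dark steel frame on the amplifier's deck, level with the frame's top, 118 mm above the bench; axes as the amplifier's, at its x 0, y +45 mm. Frame 190 (x) x 150 (y) mm outside, 154 x 114 mm inside. Below, in the deck, a slot for the fastener's tongue: along x, 12 mm wide, 48 mm long.
- panel (a joint): How far the panel is pressed down, m: 0 = up on its springs, top face 10 mm above the frame's top; 0.010 = fully home, flush with the frame, at a hard stop. It slides straight down without tilting; springs push it up with about 2 N at the start and 8 N at the end of the travel. With the fastener not lined up, its tongue lands on the deck and stops the panel after about 2 mm.
- panel_top (a point): Centre of the panel's top face, on the fastener's axis; moves with the panel. Axes as the amplifier's. The panel is painted blue, 150 (x) x 110 (y) x 6 mm, with two yellow marks along its x axis, one each side of the fastener, 32 to 68 mm from the axis (and short yellow marks in line on the frame).
- fastener (a joint): Angle of the fastener, rad, positive counter-clockwise from above: 0 = wing in line with the yellow marks, its hidden tongue (36 x 6 mm, parallel to the wing) over the slot. Starts at 0.9 to 1.45; stops at -0.5 and 1.6, so it can be turned too far. The tongue enters the slot within about 0.15 rad of 0. Friction of about 0.04 N m keeps it where it is left.
- wing_grip (a point): Point to grip, on the fastener's axis, 25 mm above the panel's top face; x along the wing, y across it, z up. The wing is an upright red bar 44 mm long, 11 mm thick, top 33 mm above the panel with a white line along it, on a black disc 42 mm across, 3 mm high. It may also be used to push the panel down.
- flask: Loose green glass conical flask, 76 mm across, 116 mm tall, 0.16 kg, standing beside the amplifier; origin at the centre of its underside. To be left where it stands.
- jar: Loose whitish clear jar with an orange lid, 64 mm across, 100 mm tall, 0.22 kg; origin at the centre of its underside. To be left where it stands.
- tip_box: Loose yellow pipette tip box with a clear lid, 75 (x) x 100 (y) x 65 mm, 0.15 kg; origin at the centre of its underside. To be left where it stands.

How it is judged:
By the outcome, as a careful person would: the job done as asked, in the order asked, and still so for the second after the job is handed in, while the arm keeps its last pose, push and grip.
It also fails if it takes over 32 s, if anything falls off the work surface, if the arm or the gripper's body presses on something with over 40 N, if the wrist force passes 120 N, or if a joint passes its speed limit or range.

### The arm

A 6-joint arm with a two-finger parallel gripper is mounted at the origin on the work surface. World frame = base frame: x ahead of the robot, y to its left, z up, the work surface at z = 0. Lengths are in m, angles in degrees, forces in N, time in s.
With the tool pointing down it reaches from about 0.4 to 0.825 m from the base axis. Payload 7 kg.
Tool frame: the origin (TCP) lies on the centre line of the jaws, within the pads' length; the fingertips stand 19 mm ahead of it and the grasp point (between the pads) is the TCP (r.tip_extent is the distance from the TCP to the fingertips, in m); z points along the fingers, y is the line along which they close (so a half turn about z gives the same grasp; the last joint's range is limited). The gripper opens to 88 mm and grips with 3 to 60 N. Pads are 19 mm wide; open, the fingers measure 130 mm over their backs; the gripper's body (78 mm by 193 mm) begins 47 mm behind the grasp point.
Start: joints at [85.606, 20.546, 0.682, 0, -70.136, -16.507], TCP at [0.241, 0.631, 0.218] pointing down, gripper open.
Joint ranges: [-176.03, 176.03], [-82.01, 121.73], [-58.28, 71.71], [-173.87, 95.51], [-174.79, -0.11], [-173.66, 173.66]. Speed limits (degrees/s): [136.94, 136.94, 172.46, 180, 180, 180].

### API

Orientations are given as [roll, pitch, yaw] about the fixed x, y, z axes, in that order (R = Rz(yaw) Ry(pitch) Rx(roll)).
In Python, from plant import r gives the robot as it stands. The module is installed in compiled form; this text tells all that it offers.
- The arm moves only by the tool jog_arm, never from a script. Its argument "deltas" is a list that holds one entry, the list of rows, each a list of 5 numbers: the opening, from -1 (shut) to 1 (fully open), then the shift along the world's x, y, z in cm, then the turn about the world's z in rad. In form: [[[claw, dx, dy, dz, turn], ...]]. A call has 1 to 8 rows; each row shifts and turns the commanded pose from where the row before left it; what a row does not reach is not made up. A row lasts 1/8 s, in which the tool goes at most 62.5 mm and 10.7 degrees, less where a joint would pass 70% of its speed; a pose out of reach is approached as far as the arm can. A call with a gripper value outside its range is refused whole. The fingers move at their own pace and stop on an object; "force" is the grip in N (left out, the last holds). Time passes only in rows, so rows that do not move let the fingers close. It gives the time, the measured TCP pose, the force, the opening and the grip force at its end, in the units of the state.
- r.get_state(): the state, without advancing time (a new reading comes with each control period).
- r.capture(name): name is "side" or "top" or "wrist"; returns the picture (480x640x3 uint8, blue, green, red); there is no depth.
- r.camera_info(name): a dict with "fx", "fy", "cx", "cy" (pixels), "k1" (the pictures are not rectified: a ray, as slopes to the right and down, at radius r is drawn at 1 + k1 r^2 times it, then the intrinsics apply), "view" (4x4, takes a point from world to camera coordinates). Camera axes: x right, y up, looking along -z (the intrinsics and any distortion apply to the point x, -y, -z); pixel columns grow to the right and rows downward; lengths in m; the calibration is good to about 2 mm. A picture is of the moment at which its call begins: read the wrist's pose just before it. camera_info takes no time and is no camera call; for the wrist camera it gives the pose at the moment of the call.
- r.close_job(): hands the job in; it is judged then, once.
The state is a dict: "time_s": time; "joints": joint angles; "qd": joint speeds; "joint_torque": joint torques, N m; "tcp_pos": TCP position; "eef_rot": TCP orientation; "contact_force": force on the tool from outside, world axes, zero at the start; "moment": the same for the moment, N m; "gripper_width": finger opening in m; "gripper_force": force on a finger pad.
Only numpy, scipy, OpenCV 4.12 (cv2) and the standard library are available. Lean on these libraries where they do the work, as an engineer would, in place of code of your own. Each camera call takes 0.05 s, during which the arm holds its last target. There are 200 camera calls.

## Working session

There is one attempt and no reset: what is moved stays moved. The work goes in short steps, Python scripts to look and compute and a tool call to move; the robot and the scene stay as the last step left them, time stands still between calls to the robot, and variables do not carry over. Pictures are saved under pics/ and viewed, at most 10 in all, crops included, and the job is handed in when it is done.

Besides the shell and the picture viewer there is one more tool, called after ">>>" by a JSON object that holds its "fn" and its "kwargs", one argument or row to a line. jog_arm: Moves the arm, as the interface text tells. Its arguments: {"type":"object","properties":{"deltas":{"type":"array"},"force":{"type":"number"}},"required":["deltas"]}

```bash
mkdir -p pics; python3 - <<'E'
from plant import r
import cv2,numpy as np
for n in("top","side"):
    im=r.capture(n);cv2.imwrite(f"pics/{n}0.png",im)
    c=r.camera_info(n);print(n,{k:np.round(v,3).tolist() for k,v in c.items()})
s=r.get_state();print({k:np.round(v,3).tolist() for k,v in s.items()})
E
```

```text
top {'fx': 463.678, 'fy': 463.678, 'cx': 309.803, 'cy': 245.781, 'k1': 0.025, 'view': [[-0.005, -1.0, 0.027, 0.013], [0.992, -0.002, 0.125, -0.602], [-0.125, 0.028, 0.992, -1.038], [0.0, 0.0, 0.0, 1.0]]}
side {'fx': 494.076, 'fy': 494.076, 'cx': 321.037, 'cy': 247.287, 'k1': -0.039, 'view': [[-0.974, -0.225, 0.016, 0.558], [0.177, -0.72, 0.671, -0.156], [-0.139, 0.657, 0.741, -0.942], [0.0, 0.0, 0.0, 1.0]]}
{'time_s': 0.1, 'joints': [85.605, 20.588, 0.639, -0.019, -70.134, -16.506], 'qd': [-0.01, -0.22, 0.15, 0.038, -0.035, 0.019], 'joint_torque': [-0.001, -58.416, 29.375, 7.015, 0.01, -0.0], 'tcp_pos': [0.241, 0.63, 0.218], 'eef_rot': [179.915, -0.007, -20.907], 'contact_force': [0.338, -0.297, 0.011], 'moment': [0.003, 0.04, -0.009], 'gripper_force': 0.0, 'gripper_width': 0.088}
```

View pics/top0.png

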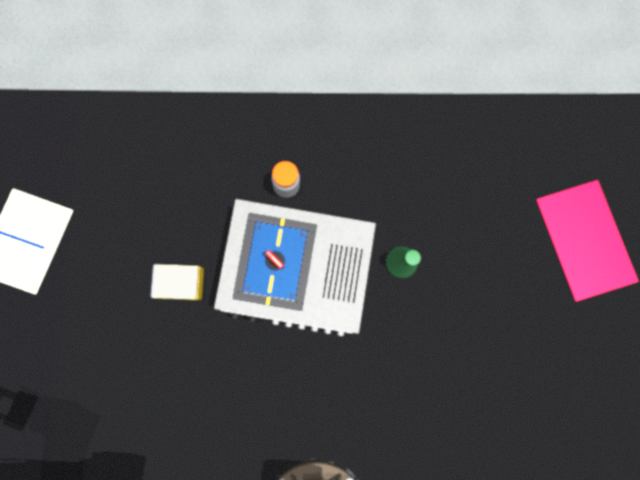

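View pics/side0.png

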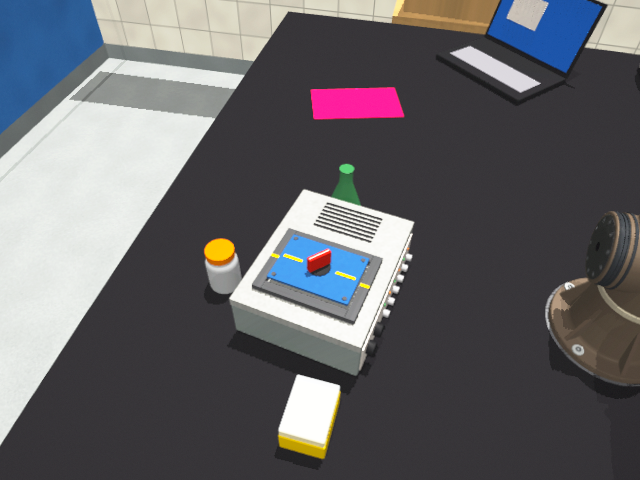

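The top view shows the red wing at about (275,260), with yellow marks running from (268,300) to (283,220). The jar is at (286,178), the flask at (404,262) and the tip box at (177,282). The side view shows the wing at (319,261) on the blue panel.

```bash
cat > h.py <<'E'
import cv2,numpy as np
def ray(c,uv):
    uv=np.atleast_2d(uv).astype(float)
    K=np.array([[c['fx'],0,c['cx']],[0,c['fy'],c['cy']],[0,0,1]])
    d=cv2.undistortPoints(uv[:,None],K,np.array([c['k1'],0,0,0.]))[:,0]
    V=np.array(c['view']);R=V[:3,:3]
    D=np.c_[d[:,0],-d[:,1],-np.ones(len(d))]@R
    return -R.T@V[:3,3],D
def plane(c,uv,z):
    o,D=ray(c,uv);return o+D*((z-o[2])/D[:,2])[:,None]
def tri(rs):
    A=0;b=0
    for o,D in rs:
        d=D[0]/np.linalg.norm(D[0]);P=np.eye(3)-np.outer(d,d);A=A+P;b=b+P@o
    p=np.linalg.solve(A,b)
    return p,[round(1e3*np.linalg.norm(np.cross(p-o,D[0]/np.linalg.norm(D[0]))),1) for o,D in rs]
def mask(im,col,box=None):
    h,s,v=cv2.split(cv2.cvtColor(im,cv2.COLOR_BGR2HSV))
    if col=='red':m=((h<6)|(h>174))&(s>140)&(v>70)
    if col=='blue':m=(h>98)&(h<125)&(s>120)&(v>70)
    if col=='yellow':m=(h>20)&(h<35)&(s>110)&(v>120)
    if col=='white':m=(s<70)&(v>150)
    m=m.astype(np.uint8)
    if box is not None:
        z=np.zeros_like(m);a,b,c,d=box;z[b:d,a:c]=m[b:d,a:c];m=z
    return m
def pts(m):
    y,x=np.nonzero(m);return np.c_[x,y].astype(np.float64)
def axis(P):
    c=P.mean(0);w,v=np.linalg.eigh(np.cov((P-c).T));return c,v[:,1],2*np.sqrt(3*w[::-1])
E
cat > m.py <<'E'
from plant import r
from h import *
B={'top':(230,205,325,315),'side':(245,225,390,320)}
C={};I={};hull={}
for n in B:
    C[n]=r.camera_info(n);I[n]=cv2.imread(f'pics/{n}0.png')
    P=np.vstack([pts(mask(I[n],'blue',B[n]))]).astype(np.float32)
    q=cv2.approxPolyDP(cv2.convexHull(P),6,True)[:,0];print(n,'blue',len(P),q.tolist())
    k,l,st,ce=cv2.connectedComponentsWithStats(mask(I[n],'yellow',B[n]))
    print('yellow',[(s[4],c.round(1).tolist()) for s,c in zip(st[1:],ce[1:])if s[4]>8])
    x=pts(mask(I[n],'red',B[n]));print('red',len(x),x.mean(0),x.min(0),x.max(0))
    hull[n]=q
c=C['top']
Y=plane(c,pts(mask(I['top'],'yellow',B['top'])),.126)[:,:2]
print('yellow axis',axis(Y),np.degrees(np.arctan(axis(Y)[1][1]/axis(Y)[1][0])))
W=pts(mask(I['top'],'white',(262,245,290,275)));W=plane(c,W,.161)[:,:2];a=axis(W);print('white',len(W),a,np.degrees(np.arctan2(a[1][1],a[1][0])))
for n in B:
    q=plane(C[n],cv2.minAreaRect(hull[n].astype(np.float32))[0],.128);print(n,'panel ctr z.128',q)
R=[ray(C[n],pts(mask(I[n],'red',B[n])).mean(0)) for n in B];print('red tri',tri(R))
E
python3 m.py; python3 - <<'E'
import cv2,numpy as np
a=cv2.imread('pics/top0.png')[205:315,225:325];b=cv2.imread('pics/side0.png')[225:325,250:385]
f=lambda x,w:cv2.resize(x,w,interpolation=cv2.INTER_CUBIC)
cv2.imwrite('pics/c1.png',np.hstack([f(a,(400,440)),cv2.copyMakeBorder(f(b,(400,296)),0,144,0,0,0)]))
E
```

```text
top blue 3095 [[305.0, 231.0], [294.0, 298.0], [243.0, 290.0], [256.0, 222.0]]
yellow [(np.int32(26), [281.9, 221.7]), (np.int32(19), [278.9, 237.2]), (np.int32(21), [270.5, 283.5]), (np.int32(25), [267.6, 300.9])]
red 52 [273.5        260.19230769] [266. 252.] [282. 267.]
side blue 3451 [[368.0, 258.0], [346.0, 305.0], [267.0, 277.0], [294.0, 234.0]]
yellow [(np.int32(26), [274.4, 255.1]), (np.int32(55), [292.4, 257.7]), (np.int32(50), [345.0, 275.5]), (np.int32(37), [364.2, 285.5])]
red 297 [318.77104377 261.18518519] [308. 249.] [330. 271.]
yellow axis (array([0.55938317, 0.08718147]), array([-0.98474135,  0.17402432]), array([0.25118282, 0.00662084])) -10.021884706766475
white 32 (array([0.56031911, 0.08360002]), array([-0.9906684 , -0.13629425]), array([0.04081583, 0.01887206])) -172.16653313143192
top panel ctr z.128 [[0.56044222 0.08856646 0.128     ]]
side panel ctr z.128 [[0.56018512 0.08994216 0.128     ]]
red tri (array([0.55845054, 0.08893378, 0.14438812]), [np.float64(0.1), np.float64(0.1)])
```

View pics/c1.png

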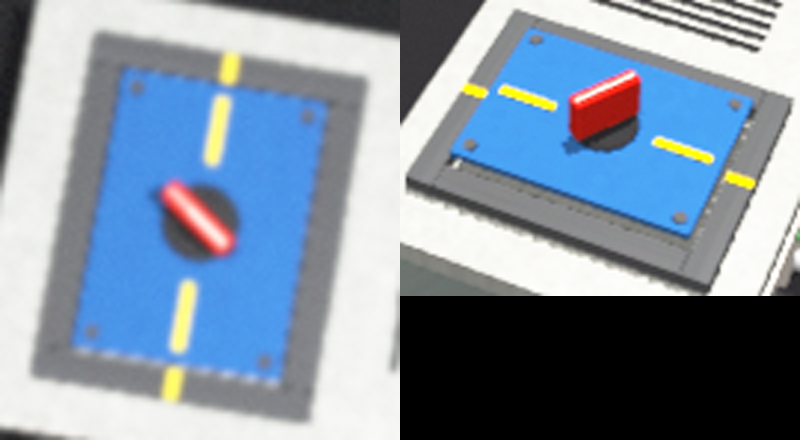

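The crop shows the wing running from about (267.5,252) to (282,266.5) in the top view. That puts it at about +45° in the world, with the marks at −10°, so it needs about 55° clockwise. The panel centre is about (0.560, 0.089).

>>> {"fn": "jog_arm", "kwargs": {
  "deltas": [
    [[1,2.6,-4.5,0.2,0.1],[1,2.6,-4.5,0.2,0.1],[1,2.6,-4.5,0.2,0.1],[1,2.6,-4.5,0.2,0.1],[1,2.6,-4.5,0.2,0.1],[1,2.6,-4.5,0.2,0.1],[1,2.6,-4.5,0.2,0.1],[1,2.6,-4.5,0.2,0.1]]
  ]
}}

```text
time_s: 1.1
tcp_pos: [0.4492, 0.2689, 0.2344]
eef_rot: [180.0, 0.0, 25.1]
contact_force: [1.2, -0.5, -0.4]
gripper_width: 0.0877
gripper_force: 0.0
```

>>> {"fn": "jog_arm", "kwargs": {
  "deltas": [
    [[1,2.6,-4.5,0,0.1],[1,2.6,-4.5,0,0.1],[1,2.6,-4.5,0,0.1],[1,2.6,-4.2,0,0.0],[1,0.5,-0.5,0,0.0],[1,0,0,0,0]]
  ]
}}

```text
time_s: 1.85
tcp_pos: [0.5577, 0.0881, 0.2339]
eef_rot: [-180.0, 0.0, 42.0]
contact_force: [-0.2, 0.4, 0.2]
gripper_width: 0.0875
gripper_force: 0.0
```

```bash
python3 - <<'E'
from plant import r
from h import *
import pickle
s=r.get_state();print({k:np.round(s[k],4).tolist() for k in('time_s','joints','tcp_pos','eef_rot','contact_force')})
c=r.camera_info('wrist');im=r.capture('wrist');cv2.imwrite('pics/w1.png',im);pickle.dump(c,open('w1.pkl','wb'))
print({k:np.round(v,3).tolist() for k,v in c.items()})
E
```

```text
{'time_s': 1.85, 'joints': [28.8267, 9.6536, -12.0934, -0.0152, -68.3064, 103.2145], 'tcp_pos': [0.5577, 0.0881, 0.2339], 'eef_rot': [-179.9741, 0.0488, 42.0356], 'contact_force': [-0.2169, 0.4251, 0.1729]}
{'fx': 333.057, 'fy': 333.057, 'cx': 321.631, 'cy': 237.629, 'k1': -0.041, 'view': [[0.67, -0.743, -0.0, -0.309], [0.706, 0.637, -0.311, -0.406], [0.231, 0.208, 0.95, -0.554], [0.0, 0.0, 0.0, 1.0]]}
```

View pics/w1.png

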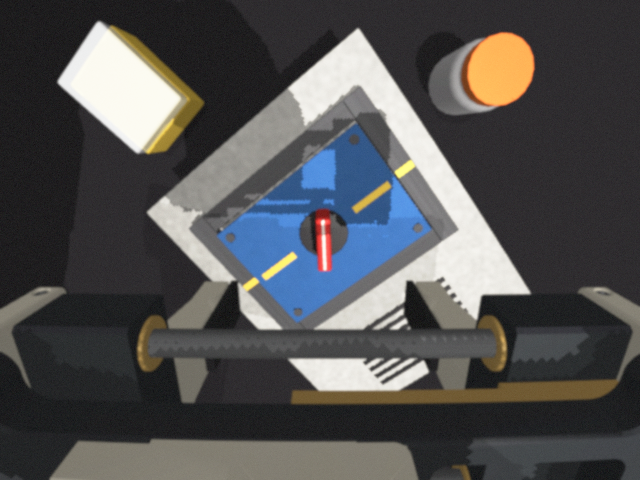

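The wrist view shows the wing from (322,210) to (325,270), between the open fingers and nearly in line with tool x. The yellow marks run from (250,285) to (405,170).

```bash
python3 - <<'E'
from h import *
import pickle
im=cv2.imread('pics/w1.png');c=pickle.load(open('w1.pkl','rb'));C={}
from plant import r
k,l,st,ce=cv2.connectedComponentsWithStats(mask(im,'yellow',(240,155,420,295)))
Y=[(s[4],q) for s,q in zip(st[1:],ce[1:]) if s[4]>40];print([(a,q.round(1).tolist()) for a,q in Y])
hs=cv2.cvtColor(im,cv2.COLOR_BGR2HSV)
m=((hs[...,0]>14)&(hs[...,0]<36)&(hs[...,1]>110)&(hs[...,2]>80)).astype(np.uint8);z=m*0;z[155:295,240:420]=m[155:295,240:420]
k,l,st,ce=cv2.connectedComponentsWithStats(z)
for i in range(1,k):
    if st[i][4]>40: print(st[i][4],ce[i].round(1),[plane(c,ce[i],h)[0][:2].round(4).tolist() for h in(.118,.128)])
# white line
W=mask(im,'white',(310,200,336,275));P=pts(W);print(len(P),P.min(0),P.max(0))
w=axis(plane(c,P,.161)[:,:2]);print('white',w,np.degrees(np.arctan(w[1][1]/w[1][0])))
rd=pts(mask(im,'red',(300,195,345,280)));print('red',len(rd),rd.min(0),rd.max(0))
# top edge line of wing: front end vs back end
for v in (212,220,230,240,250,260,268):
    x=np.nonzero(mask(im,'red',(300,195,345,280))[v]|W[v])[0];print(v,x.min(),x.max(),end='; ')
# triangulate upper mark pair centres with static views for panel height
t=r.camera_info('top');s=r.camera_info('side')
for a,b,d in (((278.9,237.2),(292.4,257.7),0),((270.5,283.5),(345.0,275.5),0),((281.9,221.7),(274.4,255.1),0),((267.6,300.9),(364.2,285.5),0)):
    print('\n',tri([ray(t,a),ray(s,b)]),end='')
E
```

```text
[(np.int32(147), [404.1, 168.7]), (np.int32(292), [371.3, 196.7]), (np.int32(229), [278.8, 265.5]), (np.int32(108), [250.2, 283.8])]
147 [404.1 168.7] [[0.6441, 0.0719], [0.6433, 0.0745]]
292 [371.3 196.7] [[0.6086, 0.0756], [0.609, 0.0781]]
229 [278.8 265.5] [[0.5061, 0.0937], [0.5102, 0.0955]]
108 [250.2 283.8] [[0.4737, 0.1018], [0.4789, 0.1033]]
166 [321. 220.] [326. 271.]
white (array([0.55883419, 0.08626811]), array([-0.71192737, -0.7022531 ]), array([0.04091869, 0.00255813])) 44.60805118782911
red 589 [315. 210.] [331. 270.]
212 316 329; 220 315 329; 230 315 329; 240 316 330; 250 316 331; 260 318 330; 268 319 330; 
 (array([0.60895354, 0.07852974, 0.12809108]), [np.float64(0.1), np.float64(0.1)])
 (array([0.51049652, 0.09580981, 0.12751802]), [np.float64(0.6), np.float64(0.6)])
 (array([0.64431153, 0.07258363, 0.11883797]), [np.float64(0.2), np.float64(0.2)])
 (array([0.47465488, 0.10225428, 0.11824062]), [np.float64(0.4), np.float64(0.4)])
```

The heights check out: panel marks at z 0.128 and frame marks at 0.118. The axis is at about (0.5595, 0.087), the wing at 44.6° and the marks at −10°. I'll descend and grip.

>>> {"fn": "jog_arm", "kwargs": {
  "deltas": [
    [[1,0.2,-0.1,-3,0.045],[1,0,0,-2.5,0],[1,0,0,-1.6,0],[1,0,0,-1.0,0],[1,0,0,0,0]]
  ]
}}

```text
time_s: 2.52
tcp_pos: [0.5596, 0.0878, 0.1533]
eef_rot: [-180.0, 0.0, 44.7]
contact_force: [0.7, 0.7, 0.1]
gripper_width: 0.0875
gripper_force: 0.0
```

>>> {"fn": "jog_arm", "kwargs": {
  "deltas": [
    [[-1,0,0,0,0],[-1,0,0,0,0],[-1,0,0,0,0],[-1,0,0,0,0],[-1,0,0,0,0],[-1,0,0,0,0],[-1,0,0,0,0],[-1,0,0,0,0]]
  ],
  "force": 20
}}

```text
time_s: 3.52
tcp_pos: [0.5598, 0.0875, 0.1534]
eef_rot: [180.0, 0.0, 44.7]
contact_force: [-1.1, 0.1, -0.7]
gripper_width: 0.0131
gripper_force: 0.0
```

>>> {"fn": "jog_arm", "kwargs": {
  "deltas": [
    [[-1,0,0,0,0],[-1,0,0,0,0],[-1,0,0,0,0]]
  ]
}}

```text
time_s: 3.9
tcp_pos: [0.5598, 0.0876, 0.1534]
eef_rot: [180.0, 0.0, 44.7]
contact_force: [-0.9, 0.4, 0.9]
gripper_width: 0.0005
gripper_force: 0.0
```

The fingers closed on nothing, so I'll look.

```bash
python3 - <<'E'
from plant import r
from h import *
s=r.get_state();print({k:np.round(s[k],4).tolist() for k in('time_s','joints','tcp_pos','eef_rot','contact_force','gripper_width','gripper_force')},r.tip_extent)
a=r.capture('wrist');b=r.capture('side');cv2.imwrite('pics/s2.png',b);cv2.imwrite('pics/w2.png',a)
b=cv2.resize(b[150:330,220:420],(400,360));a=cv2.resize(a,(400,300));a=cv2.copyMakeBorder(a,0,60,0,0,0)
cv2.imwrite('pics/c2.png',np.hstack([a,b]))
E
```

```text
{'time_s': 3.9, 'joints': [28.6752, 13.3853, -18.4401, 0.0007, -58.1751, 106.0274], 'tcp_pos': [0.5598, 0.0876, 0.1534], 'eef_rot': [179.9995, 0.0007, 44.7029], 'contact_force': [-0.9039, 0.4298, 0.8529], 'gripper_width': 0.0005, 'gripper_force': 0.0} 0.019
```

View pics/c2.png

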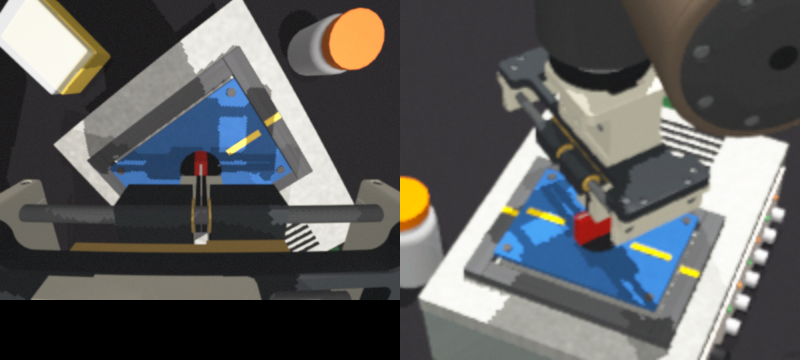

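```bash
python3 - <<'E'
from plant import r
from h import *
def proj(c,p):
    V=np.array(c['view']);q=V[:3,:3]@p+V[:3,3];x,y=q[0]/-q[2],-q[1]/-q[2];k=1+c['k1']*(x*x+y*y)
    return np.array([c['cx']+c['fx']*x*k,c['cy']+c['fy']*y*k])
s=r.get_state();p=np.array(s['tcp_pos'])
a=cv2.imread('pics/w2.png');b=cv2.imread('pics/s2.png');out=[]
for n,im,bx in(('wrist',a,(240,210,400,410)),('side',b,(280,190,400,340))):
    c=r.camera_info(n);f=400/(bx[2]-bx[0]);o=cv2.resize(im[bx[1]:bx[3],bx[0]:bx[2]],None,fx=f,fy=f,interpolation=cv2.INTER_CUBIC)
    for z,col in((0,(0,255,0)),(-.019,(255,255,0)),(.03,(255,0,255))):
        q=proj(c,p+[0,0,z]);print(n,z,q.round(1));cv2.circle(o,tuple(((q-bx[:2]+.5)*f).astype(int)),4,col,2)
    out.append(o[:500])
cv2.imwrite('pics/c3.png',np.hstack(out))
E
```

```text
wrist 0 [320.4 289.3]
wrist -0.019 [320.5 275. ]
wrist 0.03 [320.2 318.4]
side 0 [318.2 257. ]
side -0.019 [318.  264.2]
side 0.03 [318.4 245.2]
```

View pics/c3.png

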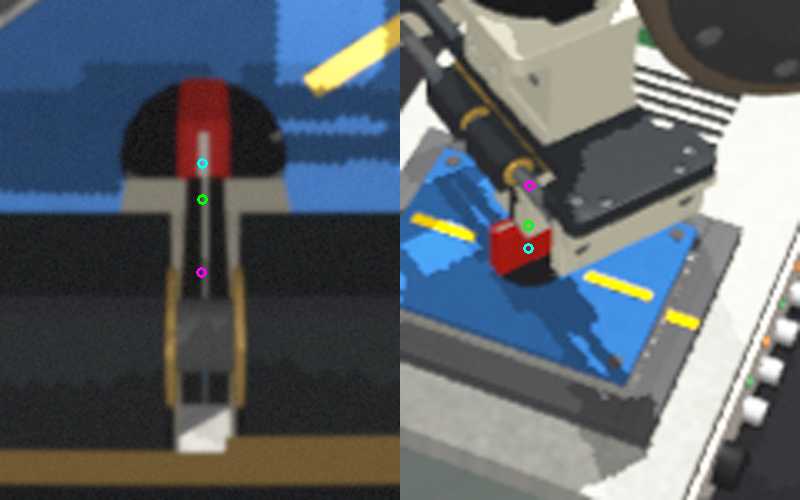

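The wrist crop shows the red wing filling the gap between the pads at (311–332, 270). The fingers look to be on the wing even though the width reads about 0. I'll test this with a small clockwise turn.

>>> {"fn": "jog_arm", "kwargs": {
  "deltas": [
    [[-1,0,0,0,0],[-1,0,0,0,-0.1],[-1,0,0,0,-0.1],[-1,0,0,0,-0.1],[-1,0,0,0,0]]
  ],
  "force": 25
}}

```text
time_s: 4.62
tcp_pos: [0.5598, 0.0876, 0.1534]
eef_rot: [-180.0, 0.0, 27.6]
contact_force: [0.2, 0.2, -0.0]
gripper_width: 0.0003
gripper_force: 0.0
```

```bash
python3 - <<'E'
from plant import r
from h import *
s=r.get_state();print({k:np.round(s[k],4).tolist() for k in('time_s','tcp_pos','eef_rot','contact_force','moment','gripper_width','gripper_force')})
a=r.capture('wrist');cv2.imwrite('pics/w3.png',a)
cv2.imwrite('pics/c4.png',cv2.resize(a[150:410,200:440],None,fx=2,fy=2))
E
```

```text
{'time_s': 4.625, 'tcp_pos': [0.5598, 0.0876, 0.1534], 'eef_rot': [-179.9985, 0.0025, 27.5502], 'contact_force': [0.21, 0.2082, -0.0466], 'moment': [-0.0506, -0.0536, -0.03], 'gripper_width': 0.0003, 'gripper_force': 0.0}
```

View pics/c4.png

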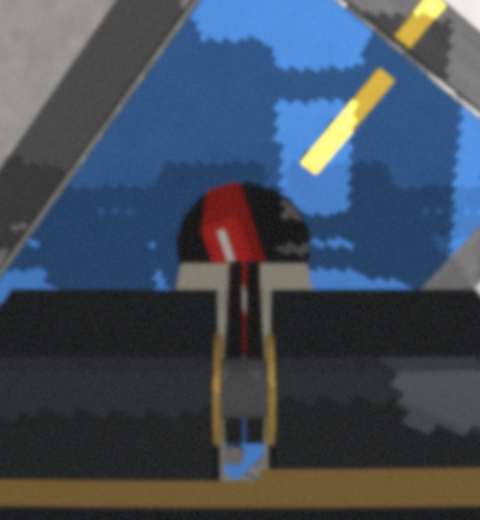

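The wing did not turn. The fingers are shut above it, since their tips hide its top. I'll check the tool's true height against the picture.

```bash
python3 - <<'E'
from plant import r
from h import *
c=r.camera_info('wrist');s=r.get_state();p=np.array(s['tcp_pos'])
im=cv2.imread('pics/w3.png')
hs=cv2.cvtColor(im,cv2.COLOR_BGR2HSV)
m=((hs[...,0]>14)&(hs[...,0]<36)&(hs[...,1]>110)&(hs[...,2]>80)).astype(np.uint8);m[270:]=0
k,l,st,ce=cv2.connectedComponentsWithStats(m)
for i in range(1,k):
    if st[i][4]>100: print(st[i][4],ce[i].round(1),[plane(c,ce[i],h)[0].round(4).tolist() for h in(.118,.128)])
V=np.array(c['view']);print('cam pos',-V[:3,:3].T@V[:3,3],'tcp',p)
y=np.radians(s['eef_rot'][2]);tx=np.array([np.cos(y),np.sin(y),0])
# tip lower front edge at row ~281, col 320: point in vertical plane tx.(q-p)=+e
o,D=ray(c,[(320,281),(289,281),(354,281)])
for e in(0,.005,.0095,.015):
    t=(tx@(p-o)+e)/(D@tx);q=o+D*t[:,None];print(e,q[0].round(4),'pad span',np.linalg.norm(q[1]-q[2]).round(4))
E
```

```text
2542 [507.7  15.8] [[0.7349, 0.0653, 0.118], [0.73, 0.0683, 0.128]]
4081 [102.9 144.4] [[0.568, 0.2387, 0.118], [0.5713, 0.2332, 0.128]]
318 [409.4 160.1] [[0.6442, 0.072, 0.118], [0.6438, 0.0747, 0.128]]
488 [374.6 208.4] [[0.609, 0.0754, 0.118], [0.6103, 0.078, 0.128]]
cam pos [0.63519687 0.12643751 0.32039664] tcp [0.55981246 0.08754896 0.15345232]
0 [0.5596 0.0879 0.1424] pad span 0.0382
0.005 [0.5641 0.0901 0.1529] pad span 0.0359
0.0095 [0.5681 0.0922 0.1623] pad span 0.0339
0.015 [0.573  0.0947 0.1739] pad span 0.0314
```

The kinematics agree with the marks, but the fingertips really stand at about z 0.162, roughly 28 mm higher than the stated tool length implies. I'll turn back, open partly, go 2 cm lower while watching the force, and re-measure.

>>> {"fn": "jog_arm", "kwargs": {
  "deltas": [
    [[0,0,0,0.3,0.1],[0,0,0,0.3,0.1],[0,0,0,0,0.1],[0,0,0,0,0],[0,0,0,0,0],[0,0,0,0,0],[0,0,0,0,0]]
  ]
}}

```text
time_s: 5.55
tcp_pos: [0.5598, 0.0876, 0.1594]
eef_rot: [180.0, 0.0, 44.7]
contact_force: [0.4, 0.2, -0.4]
gripper_width: 0.0438
gripper_force: 0.0
```

>>> {"fn": "jog_arm", "kwargs": {
  "deltas": [
    [[0,0,-0.05,-0.6,0],[0,0,0,-0.6,0],[0,0,0,-0.4,0],[0,0,0,-0.4,0],[0,0,0,0,0]]
  ]
}}

```text
time_s: 6.18
tcp_pos: [0.5596, 0.087, 0.139]
eef_rot: [-180.0, 0.0, 44.7]
contact_force: [-0.3, -0.2, -0.2]
gripper_width: 0.044
gripper_force: 0.0
```

```bash
python3 - <<'E'
from plant import r
from h import *
s=r.get_state();print({k:np.round(s[k],4).tolist() for k in('time_s','tcp_pos','eef_rot','contact_force','moment','gripper_width','gripper_force')})
a=r.capture('wrist');b=r.capture('side');cv2.imwrite('pics/w4.png',a);cv2.imwrite('pics/s4.png',b)
cv2.imwrite('pics/c5.png',np.hstack([cv2.resize(a[170:420,200:440],(400,417)),cv2.resize(b[190:340,280:424],(400,417))]))
E
```

```text
{'time_s': 6.175, 'tcp_pos': [0.5596, 0.087, 0.139], 'eef_rot': [-179.9878, 0.0387, 44.7038], 'contact_force': [-0.2623, -0.2427, -0.2483], 'moment': [-0.059, -0.0651, -0.0104], 'gripper_width': 0.044, 'gripper_force': 0.0}
```

View pics/c5.png

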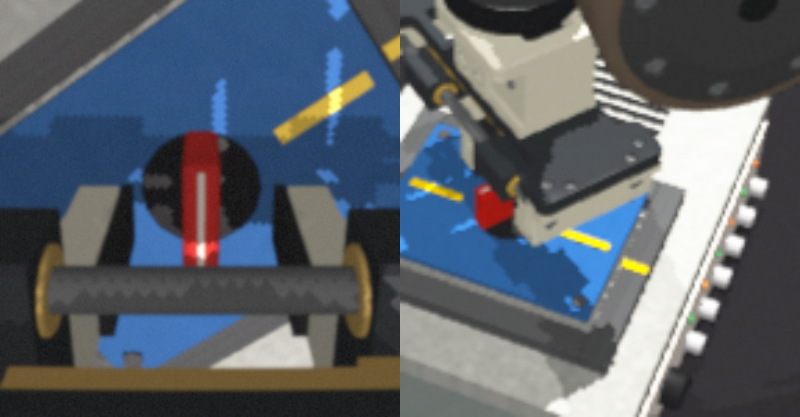

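At TCP 0.139 there is no contact, which fits tips near 0.148 straddling the wing. I'll go 1 cm lower and close.

>>> {"fn": "jog_arm", "kwargs": {
  "deltas": [
    [[0,0,0,-0.4,0],[0,0,0,-0.3,0],[0,0,0,-0.3,0],[0,0,0,0,0]]
  ]
}}

```text
time_s: 6.78
tcp_pos: [0.5596, 0.087, 0.1291]
eef_rot: [-180.0, 0.0, 44.7]
contact_force: [-0.6, 0.8, -1.2]
gripper_width: 0.0438
gripper_force: 0.0
```

>>> {"fn": "jog_arm", "kwargs": {
  "deltas": [
    [[-1,0,0,0,0],[-1,0,0,0,0],[-1,0,0,0,0],[-1,0,0,0,0],[-1,0,0,0,0],[-1,0,0,0,0]]
  ],
  "force": 25
}}

```text
time_s: 7.52
tcp_pos: [0.5594, 0.0875, 0.1294]
eef_rot: [-180.0, 0.0, 44.7]
contact_force: [-3.7, 4.1, 1.8]
gripper_width: 0.0109
gripper_force: 25.0
```

Gripped: 10.9 mm opening at 25 N. Now I'll turn clockwise by 0.955 rad.

>>> {"fn": "jog_arm", "kwargs": {
  "deltas": [
    [[-1,-0.05,0.05,0,-0.1],[-1,0,0,0,-0.12],[-1,0,0,0,-0.12],[-1,0,0,0,-0.12],[-1,0,0,0,-0.12],[-1,0,0,0,-0.12],[-1,0,0,0,-0.12],[-1,0,0,0,-0.12]]
  ]
}}

```text
time_s: 8.52
tcp_pos: [0.5594, 0.0873, 0.1295]
eef_rot: [180.0, -0.0, -9.4]
contact_force: [-1.9, -0.1, 2.0]
gripper_width: 0.0109
gripper_force: 25.0
```

>>> {"fn": "jog_arm", "kwargs": {
  "deltas": [
    [[-1,0,0,0,-0.015],[-1,0,0,0,0],[-1,0,0,0,0]]
  ]
}}

```text
time_s: 8.9
tcp_pos: [0.5594, 0.0874, 0.1296]
eef_rot: [180.0, -0.0, -9.9]
contact_force: [-0.3, -0.6, 0.9]
gripper_width: 0.0108
gripper_force: 25.0
```

```bash
python3 - <<'E'
from plant import r
from h import *
s=r.get_state();print({k:np.round(s[k],4).tolist() for k in('time_s','tcp_pos','eef_rot','contact_force','moment','gripper_width','gripper_force')})
a=r.capture('wrist');b=r.capture('side');cv2.imwrite('pics/w5.png',a);cv2.imwrite('pics/s5.png',b)
cv2.imwrite('pics/c6.png',np.hstack([cv2.resize(a[100:350,200:440],(400,417)),cv2.resize(b[190:340,270:414],(400,417))]))
E
```

```text
{'time_s': 8.9, 'tcp_pos': [0.5594, 0.0874, 0.1296], 'eef_rot': [179.9888, -0.011, -9.9304], 'contact_force': [-0.3213, -0.5838, 0.914], 'moment': [-0.4296, 0.2122, 0.0061], 'gripper_width': 0.0108, 'gripper_force': 24.9979}
```

View pics/c6.png

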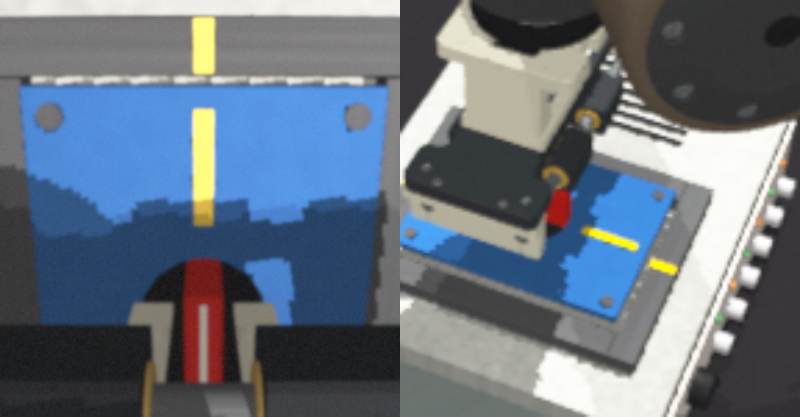

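The white line on the wing lines up with the yellow marks (column ~203 in the left crop). Now I'll press down with a firmer grip.

>>> {"fn": "jog_arm", "kwargs": {
  "deltas": [
    [[-1,0,0,0,0],[-1,0,0,0,0],[-1,0,0,-0.2,0],[-1,0,0,-0.2,0],[-1,0,0,-0.2,0],[-1,0,0,-0.2,0],[-1,0,0,0,0]]
  ],
  "force": 50
}}

```text
time_s: 9.88
tcp_pos: [0.5594, 0.0874, 0.1217]
eef_rot: [180.0, -0.0, -10.0]
contact_force: [-2.1, -2.7, 6.3]
gripper_width: 0.0108
gripper_force: 50.0
```

>>> {"fn": "jog_arm", "kwargs": {
  "deltas": [
    [[-1,0,0,-0.1,0],[-1,0,0,-0.1,0],[-1,0,0,-0.05,0],[-1,0,0,0,0]]
  ]
}}

```text
time_s: 10.38
tcp_pos: [0.5594, 0.0874, 0.1195]
eef_rot: [180.0, -0.0, -10.0]
contact_force: [-2.8, -2.5, 8.7]
gripper_width: 0.0106
gripper_force: 50.0
```

Spring force 8.7 N after about 10 mm. I'll add a little more to seat it firmly at the stop.

>>> {"fn": "jog_arm", "kwargs": {
  "deltas": [
    [[-1,0,0,-0.05,0],[-1,0,0,-0.05,0],[-1,0,0,0,0],[-1,0,0,0,0]]
  ]
}}

```text
time_s: 10.88
tcp_pos: [0.5595, 0.0874, 0.1194]
eef_rot: [180.0, -0.1, -10.0]
contact_force: [-5.7, -3.0, 15.4]
gripper_width: 0.0105
gripper_force: 50.0
```

```bash
python3 - <<'E'
from plant import r
from h import *
s=r.get_state();print({k:np.round(s[k],4).tolist() for k in('time_s','tcp_pos','eef_rot','contact_force','gripper_width','gripper_force')})
c=r.camera_info('wrist');a=r.capture('wrist');cv2.imwrite('pics/w6.png',a)
m=mask(a,'yellow');m[330:]=0;m[:,:250]=0;m[:,400:]=0
k,l,st,ce=cv2.connectedComponentsWithStats(m)
for i in range(1,k):
    if st[i][4]>60: print(st[i],ce[i].round(1),[plane(c,ce[i],h)[0].round(4).tolist() for h in(.118,.128)])
cv2.imwrite('pics/c7.png',cv2.resize(a[60:360,180:460],(700,600)))
E
```

```text
{'time_s': 10.875, 'tcp_pos': [0.5595, 0.0874, 0.1194], 'eef_rot': [179.995, -0.0541, -9.9839], 'contact_force': [-5.7343, -3.0097, 15.428], 'gripper_width': 0.0105, 'gripper_force': 50.0043}
[315 109  14  37 504] [321.6 126.8] [[0.6445, 0.0722, 0.118], [0.6444, 0.0722, 0.128]]
[316 167  12  68 708] [321.4 200.8] [[0.6088, 0.0785, 0.118], [0.6108, 0.0782, 0.128]]
```

View pics/c7.png

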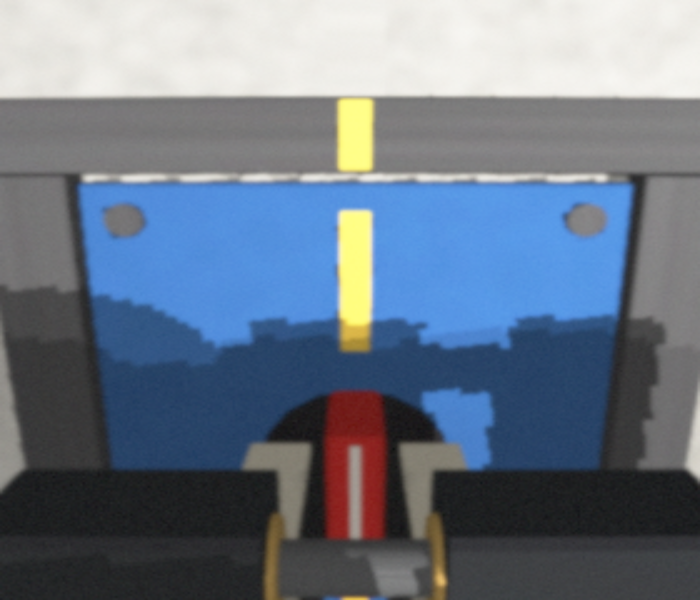

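The mark, wing and frame are all in line at column ~321. The panel mark's ray meets its true place at z 0.118, so the panel is flush. The force rose from 8.7 to 15.4 N without further travel, so it is at the hard stop.

```bash
python3 -c "
from plant import r
print(r.close_job())"
```

```text
the job is handed in; nothing more can be done
None
```

I turned the fastener clockwise into line with the yellow marks and pressed the panel flush to its hard stop; I handed the job in at about 11 s with the gripper still pressing it down at about 15 N, and the flask, jar and tip box were never touched.

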